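Roll-test two rollers and bin the worn one

TASK

Check the two steel rollers waiting in the V cradle for roundness, one at a time: lift one out, lay it across the sloping steel plate near the lip at its upper end, let it go and watch it roll. A roller that rolls smoothly down into the catch trough is good and stays there; one that flops over, rocks and stops on the plate is worn: pick it up and put it in the red parts bin. Finish with the first before you take out the second, roll-test both, and leave the other things on the bench alone.

Things in the scene. Friction and masses are not known exactly. Their poses are not given: they have to be found in the camera images.
- roller_1: steel roller, 36 mm diameter, 100 mm long plus an 8 mm journal of 12 mm diameter at each end, about 0.25 kg. Origin: middle of the axis; x along the roller; z points up at the start and turns with it. Of roller_1 and roller_2 one is truly round, the other worn flat along one side (flat 26 mm wide, 6 mm deep); either may be in either groove
- roller_2: steel roller, 36 mm diameter, 100 mm long plus an 8 mm journal of 12 mm diameter at each end, about 0.25 kg. Origin: middle of the axis; x along the roller; z points up at the start and turns with it. Let go at the top of the plate, a round roller reaches the trough in 1 to 2 s; a worn one tumbles part of a turn on to its flat (axis then 12 mm above the plate) and stays there
- plate: flat steel roll-test plate, fixed; origin at bench height. Local +y is the rolling direction; the top slopes down that way by 0.14 rad, from z = 48 mm at the start (y = -140 mm) to z = 18 mm at the trough (y = +70); x = -75 to +75 mm. Start lip at y = -150 to -142, top at z = 58 mm. A round roller lies with its axis 18 mm above the top
- trough (a point): middle of the catch trough's floor, 96 mm along local +y from the plate's origin, z = 6 mm; from the plate's lower edge (y = +70) to the end wall (y = +123 to 133), 150 mm wide between side cheeks; wall and cheeks 50 mm high from the bench. A roller that arrives drops in, axis across, axis at z = 24 mm
- cradle: fixed dark steel cradle, 110x190 mm; origin under its centre. Two V grooves along local x at y = -50 and +50 mm hold a roller each, axis at z = 50 mm, on 12 mm thick combs at x = +-38 mm; between the combs a roller is free to grip from above, base top at z = 8 mm. It stands on one side of the plate, the bin on the other
- bin: open red plastic parts bin for rejects, fixed, 190 (x) x 150 (y) x 65 mm high; origin under its centre. Inside 168x128 mm, floor 3 mm thick; the few light scraps seen in it are no obstacle
- tape: roll of tape lying flat, 72x72x18 mm; a bystander, to be left where it is; origin at its underside
- flux_bottle: white nozzle bottle standing, 38x38x115 mm; a bystander, to be left where it is; origin at its underside
- multimeter: multimeter lying on its back, 157x77x47 mm; a bystander, to be left where it is; origin at its underside
Not all that is in view belongs to the job. What is shaped like the roller_1 but black or green is not meant.

How it is judged:
By the outcome, as a careful person would: the job done as asked, in the order asked, and still so for the second after the job is handed in, with the robot touching nothing.
It also fails if it takes over 61 s, if anything falls off the work surface, if the arm or the gripper's body presses on something with over 40 N, if the wrist force passes 120 N, or if a joint passes its speed limit or range.

ROBOT

A 6-joint arm with a two-finger parallel gripper is mounted at the origin on a cart in front of the work surface, level with it; the furniture and walls round the work are solid. World frame = base frame: x ahead of the robot, y to its left, z up, the work surface at z = 0. Lengths are in m, angles in rad, forces in N, time in s.
With the tool pointing down it reaches from about 0.4 to 0.825 m from the base axis. Payload 7 kg.
Tool frame: the origin (TCP) lies midway between the tips of the shut fingers; the grasp point (between the pads) lies 19 mm behind it (grip_point_offset is the distance from the TCP to the grasp point, in m); z points along the fingers, y is the line along which they close (so a half turn about z gives the same grasp; the last joint's range is limited). The gripper opens to 88 mm and grips with 3 to 60 N. Pads are 19 mm wide; open, the fingers measure 130 mm over their backs; the gripper's body (78 mm by 193 mm) begins 47 mm behind the grasp point.
Start: joints at [1.448, 0.359, 0.012, 0, -1.224, -0.288], TCP at [0.27, 0.619, 0.227] pointing down, gripper open.
Joint ranges: [-3.07, 3.07], [-1.43, 2.12], [-1.02, 1.25], [-3.03, 1.67], [-3.05, -0], [-3.03, 3.03]. Speed limits (rad/s): [2.39, 2.39, 3.01, 3.14, 3.14, 3.14].

INTERFACE

Orientations are given as [roll, pitch, yaw] about the fixed x, y, z axes, in that order (R = Rz(yaw) Ry(pitch) Rx(roll)).
In Python, from station import get_state, grab_frame, camera_params, job_done, grip_point_offset gives the robot as it stands.
- The arm moves only by the shell command python3 -m creep 'ROWS' [FORCE]. ROWS is JSON, a list that holds one entry, the list of rows, each a list of 7 numbers: the finger opening in cm, from 0 to 8.76, then the shift along the tool's x, y, z in cm, then the turn, a rotation vector about the tool's x, y, z in rad. In form: [[[fingers, tx, ty, tz, wx, wy, wz], ...]]. A call has 1 to 20 rows; each row is the pose to reach, as a shift and turn from the pose commanded when the call began, along the tool's axes at that moment; what a row does not reach only later rows make up. A row lasts 1/8 s, in which the tool goes at most 62.5 mm and 10.7 degrees, less where a joint would pass 70% of its speed; a pose out of reach is approached as far as the arm can. A call with a gripper value outside its range is refused whole. The fingers move at their own pace and stop on an object; FORCE is the grip in N (left out, the last holds). Time passes only in rows, so rows that repeat a pose let the fingers close. It gives the time, the measured TCP pose, the force, the opening and the grip force at its end, in the units of the state.
- get_state(): the state, without advancing time (a new reading comes with each control period).
- grab_frame(name): name is "side" or "top"; returns the picture (400x640x3 uint8, blue, green, red); there is no depth.
- camera_params(name): a dict with "vertical_fov" (degrees; the focal length in pixels is half the picture's height over the tangent of half this angle, whatever the lens; pixels are square), "cx", "cy" (the principal point, pixels), "view" (4x4, takes a point from world to camera coordinates). Camera axes: x right, y down, z forward; pixel columns grow to the right and rows downward; lengths in m; the calibration is good to about 2 mm. A picture is of the moment at which its call begins. camera_params takes no time and is no camera call.
- job_done(): hands the job in; it is judged then, once.
The state is a dict: "t": time; "q": joint angles; "qd": joint speeds; "joint_efforts": joint torques, N m; "eef_pos": TCP position; "ee_rot": TCP orientation; "force": force on the tool from outside, world axes, zero at the start; "moment": the same for the moment, N m; "width": finger opening in m; "gripper_force": force on a finger pad.
Only numpy, scipy, OpenCV 4.12 (cv2) and the standard library are available. Lean on these libraries where they do the work, as an engineer would, in place of code of your own. Each camera call takes 0.05 s, during which the arm holds its last target. There are 200 camera calls.

## Working session

There is one attempt and no reset: what is moved stays moved. The work goes in short steps, Python scripts to look and compute and a shell command to move; the robot and the scene stay as the last step left them, time stands still between calls to the robot, and variables do not carry over. Pictures are saved under pics/ and viewed, at most 10 in all, crops included, and the job is handed in when it is done.

```bash
ls; mkdir -p pics; cat > snap.py <<'E'
import cv2,sys
from station import *
for n in sys.argv[2:]:
    cv2.imwrite(f"pics/{sys.argv[1]}_{n}.png",grab_frame(n))
E
python3 snap.py a top side; python3 -c "
from station import *
s=get_state();print(s['t'],s['eef_pos'],s['ee_rot'],s['width'],grip_point_offset)
for n in('top','side'):print(camera_params(n))"
```

```text
pics
0.1 [0.26940652 0.61846078 0.22573982] [ 3.14016977e+00 -9.19353672e-05 -4.10947912e-01] 0.08762644569656883 0.0188
{'vertical_fov': 50.330702862766934, 'cx': 316.96628372691373, 'cy': 199.55668029717648, 'view': array([[ 0.09770495, -0.99521267,  0.0023414 , -0.01297775],
       [-0.97291548, -0.09601064, -0.21027938,  0.54297004],
       [ 0.2094975 ,  0.01826735, -0.97763853,  1.38915299],
       [ 0.        ,  0.        ,  0.        ,  1.        ]])}
{'vertical_fov': 48.465241487035264, 'cx': 314.5761712664959, 'cy': 205.21637182362372, 'view': array([[ 0.94188366, -0.33489985, -0.02640568, -0.49162078],
       [-0.15909813, -0.37545969, -0.91308149,  0.14962936],
       [ 0.29587658,  0.86421763, -0.40692129,  1.30726251],
       [ 0.        ,  0.        ,  0.        ,  1.        ]])}
```

View pics/a_top.png

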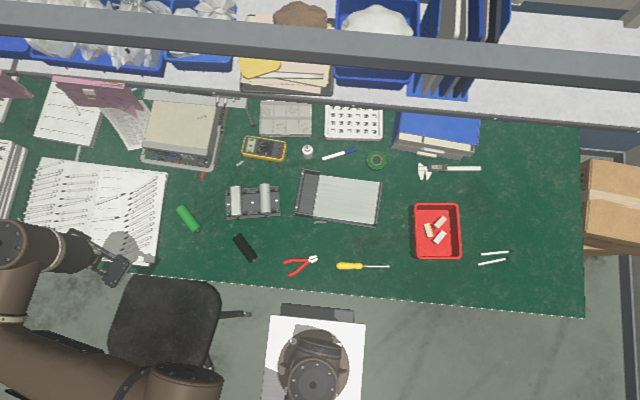

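View pics/a_side.png

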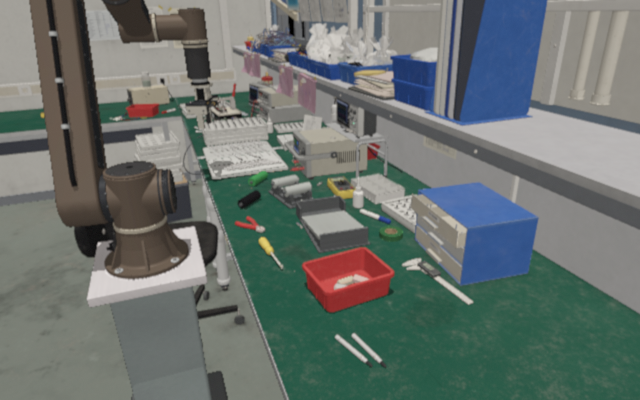

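The top view shows the cradle at (252,201), the plate at (338,197) with its dark trough end on the left, and the bin at (437,231). The side view agrees. I'll zoom in for exact corners.

```bash
python3 -c "
import cv2
a=cv2.imread('pics/a_top.png')[165:245,215:395]
b=cv2.imread('pics/a_top.png')[165:245,395:475]
cv2.imwrite('pics/b1.png',cv2.resize(a,(792,352),interpolation=cv2.INTER_CUBIC))
s=cv2.imread('pics/a_side.png')[160:310,240:400]
cv2.imwrite('pics/b2.png',cv2.resize(s,(640,600),interpolation=cv2.INTER_CUBIC))"
```

```text
(no output)
```

View pics/b1.png

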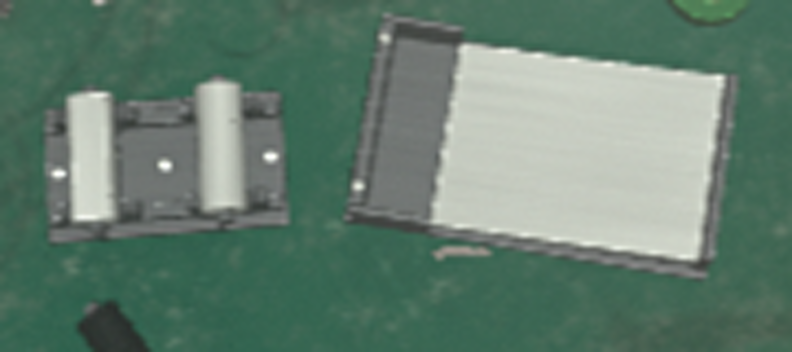

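View pics/b2.png

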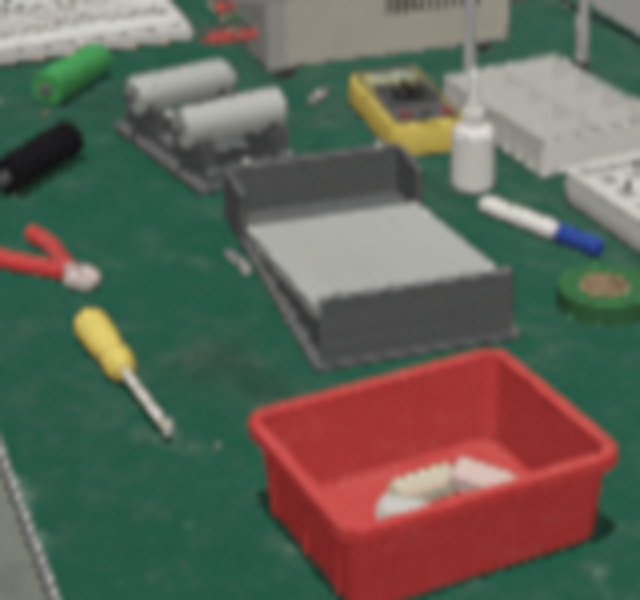

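The crop shows the left roller from (90,93) to (93,220) and the right one from (219,83) to (222,210). The plate top's corners are (462,43), (725,75), (700,262) and (432,222). The trough is on the left and the lip on the right.

```bash
cat > geo.py <<'E'
import numpy as np, cv2
from scipy.optimize import least_squares
from station import *
def proj(P,n='top',h=400):
    c=camera_params(n);f=h/2/np.tan(np.radians(c['vertical_fov']/2))
    p=(c['view']@np.c_[P,np.ones(len(P))].T).T
    return np.c_[c['cx']+f*p[:,0]/p[:,2],c['cy']+f*p[:,1]/p[:,2]]
def place(v,L):
    L=np.asarray(L,float);c,s=np.cos(v[2]),np.sin(v[2])
    return np.c_[v[0]+c*L[:,0]-s*L[:,1],v[1]+s*L[:,0]+c*L[:,1],L[:,2]]
def fit(L,px,v0,n='top'):
    r=least_squares(lambda v:(proj(place(v,L),n)-px).ravel(),v0)
    return r.x,np.abs(r.fun).max()
E
python3 - <<'E'
from geo import *
np.set_printoptions(precision=4,suppress=True)
U=lambda c:(np.array(c)+.5)/4.4-.5+[215,165]
S=lambda c:(np.array(c)+.5)/4-.5+[240,160]
pl,e=fit([[.075,.07,.018],[.075,-.142,.048],[-.075,-.142,.048],[-.075,.07,.018]],U([[462,43],[725,75],[700,262],[432,222]]),[.5,0,0]);print('plate',pl,e)
cr,e=fit([[.05,.05,.05],[-.05,.05,.05],[.05,-.05,.05],[-.05,-.05,.05]],U([[90,93],[93,220],[219,83],[222,210]]),[.5,.2,0]);print('cradle',cr,e)
im=cv2.imread('pics/a_top.png').astype(int);m=((im[...,2]>100)&(im[...,1]<60)&(im[...,0]<60)).astype(np.uint8)
m[:,:400]=0;m[:,475:]=0
r=cv2.minAreaRect(cv2.findNonZero(m));print(r)
b=cv2.boxPoints(r);b=b[np.lexsort((b[:,0],))];print(b)
l=b[:2][np.argsort(b[:2,1])];q=b[2:][np.argsort(b[2:,1])]
bi,e=fit([[.095,.075,.06],[-.095,.075,.06],[.095,-.075,.06],[-.095,-.075,.06]],np.r_[l,q],[.5,-.2,0]);print('bin',bi,e)
L=[[x,y,.05] for y in(.05,-.05) for x in(.05,-.05)]
print(((proj(place(cr,L),'side')-[240,160])*4))
print(((proj(place(pl,[[.075,-.15,.058],[-.075,-.15,.058]]),'side')-[240,160])*4))
# rolling targets
P=place(pl,[[0,-.12,.045],[0,.096,.024]]);print(P, place(cr,[[0,.05,.05],[0,-.05,.05]]))
E
```

```text
plate [ 0.5629 -0.0231 -0.0686] 0.5638377216077401
cradle [0.523  0.2681 0.1653] 0.36043466164375104
((435.8453063964844, 231.06077575683594), (51.92812728881836, 43.098243713378906), 86.98721313476562)
[[412.9613 206.2652]
 [415.6906 258.1216]
 [456.     204.    ]
 [458.7293 255.8564]]
bin [ 0.4745 -0.3656  0.1126] 3.187780743430068
[[225.8577  70.2023]
 [132.1889  90.3408]
 [274.4663 101.7906]
 [177.4351 123.7844]]
[[510.9078 266.8473]
 [316.3102 296.9188]]
[[ 0.5546 -0.1428  0.045 ]
 [ 0.5694  0.0727  0.024 ]] [[0.5147 0.3174 0.05  ]
 [0.5312 0.2188 0.05  ]]
```

```bash
cat >> geo.py <<'E'
from scipy.spatial.transform import Rotation as R
PL=[.5629,-.0231,-.0686]; CR=[.523,.2681,.1653]; BI=[.475,-.368,.11]
def go(*ts):
    """targets (x,y,z,yaw[,tilt about plate/tool x]) -> shift in cm, rotvec, from the present pose"""
    s=get_state();p=np.array(s['eef_pos']);A=R.from_euler('xyz',s['ee_rot'])
    for t in ts:
        B=R.from_euler('xyz',[np.pi+(t[4] if len(t)>4 else 0),0,t[3]])
        d=np.array(t[:3])-p
        print(np.round(A.inv().apply(d)*100,2).tolist(),np.round((A.inv()*B).as_rotvec(),3).tolist(),'rows',round(np.linalg.norm(d)/.0625,1))
E
python3 -c "
from geo import *
go((.531,.219,.14,.165),(.531,.219,.042,.165))"
```

```text
[39.94, 26.16, 8.61] [0.001, 0.0, -0.576] rows 7.8
[39.94, 26.14, 18.41] [0.001, 0.0, -0.576] rows 8.2
```

```bash
python3 -m creep '[[[6,39.9,26.2,8.6,0,0,-0.576],[6,39.9,26.2,8.6,0,0,-0.576],[6,39.9,26.2,8.6,0,0,-0.576],[6,39.9,26.2,8.6,0,0,-0.576],[6,39.9,26.2,8.6,0,0,-0.576],[6,39.9,26.2,8.6,0,0,-0.576],[6,39.9,26.2,8.6,0,0,-0.576],[6,39.9,26.2,8.6,0,0,-0.576],[6,39.9,26.2,8.6,0,0,-0.576],[6,39.9,26.2,8.6,0,0,-0.576],[6,39.9,26.2,8.6,0,0,-0.576]]]' 25
python3 -c "
from geo import *
go((.531,.219,.042,.165))"; python3 - <<'E'
import cv2
from station import *
s=grab_frame('side')[140:240,240:360];t=grab_frame('top')[150:250,200:320]
cv2.imwrite('pics/c.png',cv2.resize(cv2.hconcat([s,t]),(792,330),interpolation=cv2.INTER_CUBIC))
E
```

```text
t: 1.48
eef_pos: [0.5304, 0.2202, 0.1408]
ee_rot: [-3.141, -0.0, 0.166]
force: [0.7, 0.4, 0.6]
width: 0.0601
gripper_force: 0.0
[0.03, 0.13, 9.88] [-0.0, -0.0, 0.001] rows 1.6
```

View pics/c.png

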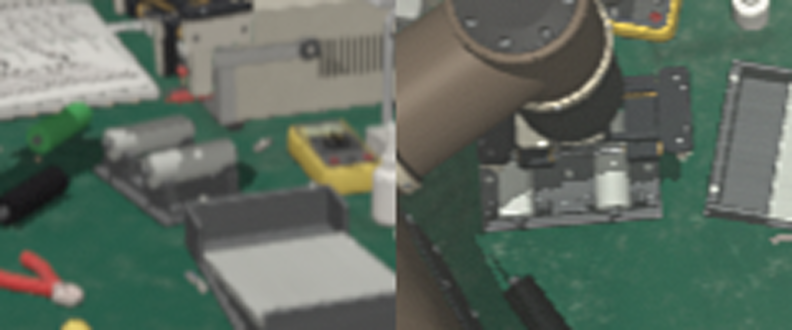

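The side half of the picture shows the cradle's rollers clear. The top half shows the gripper straddling the right roller at about (610,150). Next I check the projection, then descend.

```bash
python3 -c "
from geo import *
print((proj(np.array([[.5304,.2202,.1408],[.531,.219,.05]]),'side')-[240,140])*3.3)"
python3 -m creep '[[[6,0,0.1,5,0,0,0],[6,0,0.1,8,0,0,0],[6,0,0.1,9.9,0,0,0],[6,0,0.1,9.9,0,0,0],[3,0,0.1,9.9,0,0,0],[3,0,0.1,9.9,0,0,0],[3,0,0.1,9.9,0,0,0],[3,0,0.1,9.9,0,0,0],[3,0,0.1,9.9,0,0,0]]]' 25
```

```text
[[182.28807469  81.18184625]
 [186.71878924 158.8950371 ]]
t: 2.7
eef_pos: [0.5313, 0.2186, 0.0424]
ee_rot: [-3.141, -0.001, 0.165]
force: [-1.9, 0.4, 5.7]
width: 0.035
gripper_force: 25.0
```

```bash
python3 -c "
from geo import *
P=place(PL,[[0,-.1,.0545]])[0];print(P)
go((.531,.219,.16,.165),(*P[:2],.16,-.0686),(*P,-.0686))"
```

```text
[ 0.55604538 -0.12286479  0.0545    ]
[-0.01, -0.05, -11.76] [-0.001, -0.001, 0.0] rows 1.9
[-3.17, 34.08, -11.79] [-0.001, -0.001, 0.234] rows 5.8
[-3.18, 34.09, -1.24] [-0.001, -0.001, 0.234] rows 5.5
```

```bash
python3 -m creep '[[[3,0,0,-4,0,0,0],[3,0,0,-8,0,0,0],[3,0,0,-11.8,0,0,0],[3,-0.5,5,-11.8,0,0,0.08],[3,-1,10,-11.8,0,0,0.12],[3,-1.5,15,-11.8,0,0,0.16],[3,-2,20,-11.8,0,0,0.2],[3,-2.5,25,-11.8,0,0,0.234],[3,-3,30,-11.8,0,0,0.234],[3,-3.2,34.1,-11.8,0,0,0.234],[3,-3.2,34.1,-11.8,0,0,0.234],[3,-3.2,34.1,-7,0,0,0.234],[3,-3.2,34.1,-4,0,0,0.234],[3,-3.2,34.1,-3,0,0,0.234],[3,-3.2,34.1,-3,0,0,0.234]]]'
python3 -c "
from geo import *
P=place(PL,[[0,-.1,.0545]])[0];go((*P,-.0686))"; python3 - <<'E'
import cv2
from station import *
s=grab_frame('side')[170:270,280:400]
cv2.imwrite('pics/d.png',cv2.resize(s,(720,600),interpolation=cv2.INTER_CUBIC))
E
```

```text
t: 4.58
eef_pos: [0.5554, -0.123, 0.0714]
ee_rot: [3.141, 0.001, -0.068]
force: [0.1, 0.1, -1.6]
width: 0.0351
gripper_force: 25.0
[0.07, -0.02, 1.69] [0.0, 0.001, 0.0] rows 0.3
```

View pics/d.png

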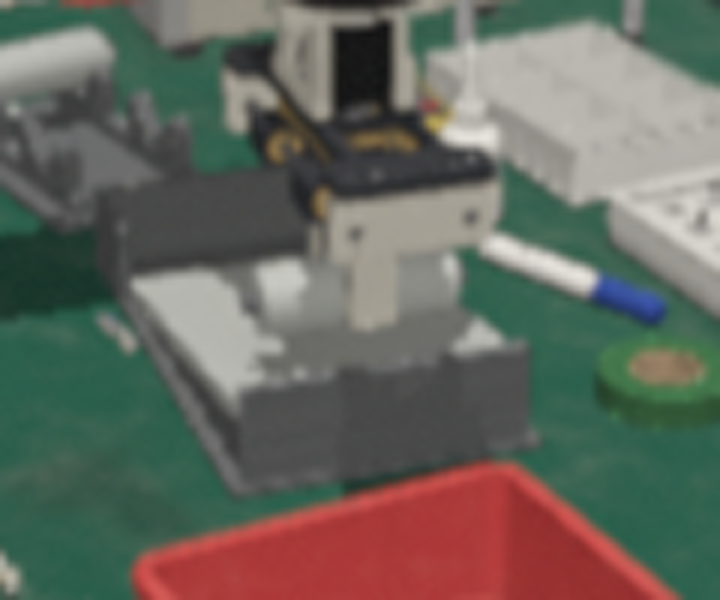

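The roller is held level across the plate at about (355,290), with the uphill finger inside the lip. Next I lower it.

```bash
python3 -m creep '[[[3,0.1,0,0.7,0,0,0],[3,0.1,0,1.2,0,0,0],[3,0.1,0,1.5,0,0,0],[3,0.1,0,1.7,0,0,0],[3,0.1,0,1.7,0,0,0]]]'
```

```text
t: 5.25
eef_pos: [0.5563, -0.1234, 0.0544]
ee_rot: [3.142, 0.0, -0.069]
force: [0.0, 0.1, -3.0]
width: 0.0353
gripper_force: 25.0
```

```bash
python3 -m creep '[[[3,0,0,0.15,0,0,0],[3,0,0,0.15,0,0,0],[4.6,0,0,0.1,0,0,0],[4.6,0,0,-4,0,0,0],[4.6,0,0,-9,0,0,0],[6,0,0,-13,0,0,0],[6,0,0,-13,0,0,0]]]'
cat > crop.py <<'E'
import cv2,sys
from station import *
s=grab_frame('side')[170:270,280:400];t=grab_frame('top')[150:250,280:400]
cv2.imwrite(sys.argv[1],cv2.resize(cv2.hconcat([s,t]),(792,330),interpolation=cv2.INTER_CUBIC))
E
python3 crop.py pics/e0.png
python3 -m creep '[[[6,0,0,0,0,0,0],[6,0,0,0,0,0,0],[6,0,0,0,0,0,0],[6,0,0,0,0,0,0],[6,0,0,0,0,0,0],[6,0,0,0,0,0,0],[6,0,0,0,0,0,0],[6,0,0,0,0,0,0],[6,0,0,0,0,0,0],[6,0,0,0,0,0,0],[6,0,0,0,0,0,0],[6,0,0,0,0,0,0]]]'
python3 crop.py pics/e.png
```

```text
t: 6.12
eef_pos: [0.5588, -0.1235, 0.1889]
ee_rot: [-3.141, -0.008, -0.068]
force: [-0.1, -0.8, -0.5]
width: 0.0582
gripper_force: 0.0
t: 7.72
eef_pos: [0.5564, -0.1234, 0.1846]
ee_rot: [3.142, 0.0, -0.069]
force: [0.7, 0.2, -0.1]
width: 0.06
gripper_force: 0.0
```

View pics/e.png

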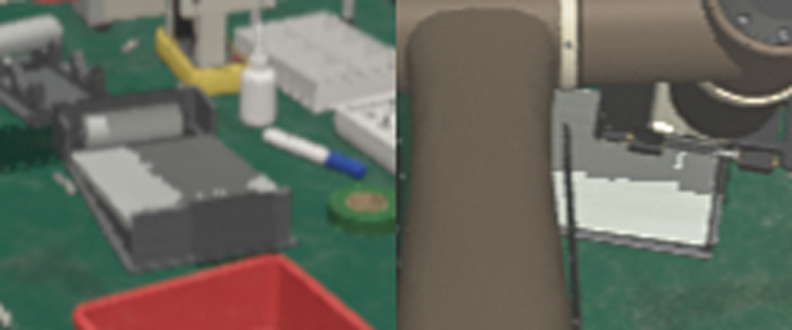

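The side view shows the first roller lying across the trough at about (135,125), with the plate clear, so it is round. Now the second roller.

```bash
python3 -c "
from geo import *
go((.5147,.3174,.14,.165),(.5147,.3174,.042,.165))"
```

```text
[-7.19, -43.69, 4.46] [0.0, -0.0, -0.234] rows 7.1
[-7.19, -43.69, 14.26] [0.0, -0.0, -0.234] rows 7.4
```

```bash
python3 -m creep '[[[6,-1,-6,0,0,0,-0.04],[6,-2,-12,0,0,0,-0.08],[6,-3,-18,0,0,0,-0.12],[6,-4,-24,0,0,0,-0.16],[6,-5,-30,1,0,0,-0.2],[6,-6,-36,2,0,0,-0.234],[6,-7.2,-43.7,4.5,0,0,-0.234],[6,-7.2,-43.7,4.5,0,0,-0.234],[6,-7.2,-43.7,4.5,0,0,-0.234],[6,-7.2,-43.7,9,0,0,-0.234],[6,-7.2,-43.7,12,0,0,-0.234],[6,-7.2,-43.7,14.3,0,0,-0.234],[6,-7.2,-43.7,14.3,0,0,-0.234],[6,-7.2,-43.7,14.3,0,0,-0.234],[3,-7.2,-43.7,14.3,0,0,-0.234],[2.8,-7.2,-43.7,14.3,0,0,-0.234],[2.8,-7.2,-43.7,14.3,0,0,-0.234],[2.8,-7.2,-43.7,14.3,0,0,-0.234],[2.8,-7.2,-43.7,14.3,0,0,-0.234]]]' 25
python3 -c "
from geo import *
P=place(PL,[[0,-.1,.0545]])[0]
go((.5147,.3174,.16,.165),(*P[:2],.16,-.0686),(*P,-.0686))"
```

```text
t: 10.2
eef_pos: [0.5148, 0.3174, 0.0421]
ee_rot: [3.141, -0.0, 0.166]
force: [-0.7, -2.6, 5.3]
width: 0.0354
gripper_force: 25.0
[-0.01, -0.0, -11.79] [0.0, -0.0, 0.001] rows 1.9
[-3.19, 44.1, -11.78] [0.0, -0.0, 0.234] rows 7.3
[-3.19, 44.1, -1.23] [0.0, -0.0, 0.234] rows 7.1
```

```bash
python3 -m creep '[[[2.8,0,0,-4,0,0,0],[2.8,0,0,-8,0,0,0],[2.8,0,0,-11.8,0,0,0],[2.8,-0.5,5,-11.8,0,0,0.04],[2.8,-0.8,10,-11.8,0,0,0.08],[2.8,-1.2,15,-11.8,0,0,0.12],[2.8,-1.5,20,-11.8,0,0,0.16],[2.8,-2,25,-11.8,0,0,0.2],[2.8,-2.4,30,-11.8,0,0,0.234],[2.8,-2.8,35,-11.8,0,0,0.234],[2.8,-3,40,-11.8,0,0,0.234],[2.8,-3.2,44.1,-11.8,0,0,0.234],[2.8,-3.2,44.1,-11.8,0,0,0.234],[2.8,-3.2,44.1,-7,0,0,0.234],[2.8,-3.2,44.1,-4,0,0,0.234],[2.8,-3.2,44.1,-2,0,0,0.234],[2.8,-3.2,44.1,-1.2,0,0,0.234],[2.8,-3.2,44.1,-1.2,0,0,0.234]]]'
python3 -c "
from geo import *
P=place(PL,[[0,-.1,.053]])[0]
go((*P,-.0686))"
```

```text
t: 12.45
eef_pos: [0.5556, -0.1221, 0.0535]
ee_rot: [-3.142, 0.0, -0.068]
force: [0.7, 0.2, -3.3]
width: 0.0353
gripper_force: 25.0
[0.05, 0.07, 0.05] [-0.0, 0.0, 0.0] rows 0.0
```

```bash
python3 -m creep '[[[2.8,0,0,0.05,0,0,0],[2.8,0,0,0.05,0,0,0],[4.6,0,0,0,0,0,0],[4.6,0,0,-4,0,0,0],[4.6,0,0,-9,0,0,0],[6,0,0,-13,0,0,0],[6,0,0,-13,0,0,0],[6,0,0,-13,0,0,0],[6,0,0,-13,0,0,0],[6,0,0,-13,0,0,0],[6,0,0,-13,0,0,0],[6,0,0,-13,0,0,0],[6,0,0,-13,0,0,0],[6,0,0,-13,0,0,0],[6,0,0,-13,0,0,0],[6,0,0,-13,0,0,0],[6,0,0,-13,0,0,0],[6,0,0,-13,0,0,0],[6,0,0,-13,0,0,0],[6,0,0,-13,0,0,0]]]'
python3 - <<'E'
import cv2
from station import *
f=grab_frame('side');cv2.imwrite('pics/f_full.png',f)
cv2.imwrite('pics/f.png',cv2.resize(f[170:270,280:400],(720,600),interpolation=cv2.INTER_CUBIC))
E
```

```text
t: 14.95
eef_pos: [0.5556, -0.1227, 0.1836]
ee_rot: [3.142, 0.0, -0.069]
force: [-0.6, -1.0, 0.2]
width: 0.0598
gripper_force: 0.0
```

View pics/f.png

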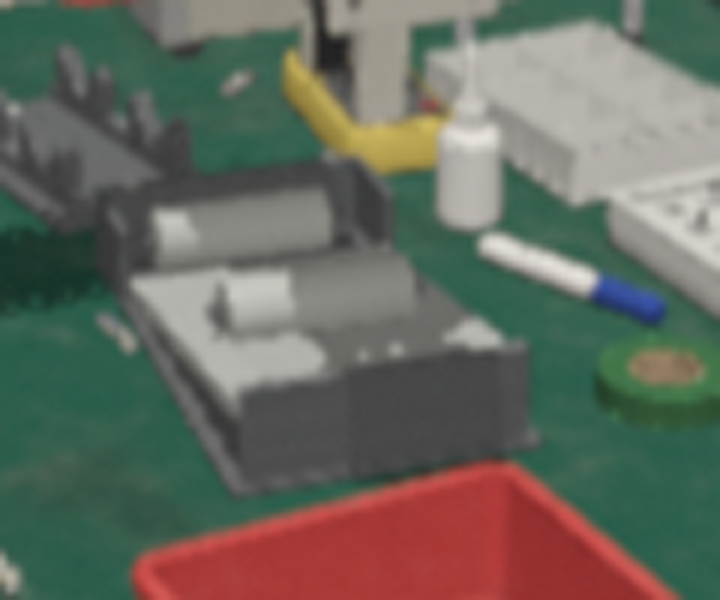

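The side crop shows the second roller stopped on the plate, its axis from about (229,304) to (408,286), while the first is still in the trough. So this one is worn, and I'll locate it.

```bash
python3 - <<'E'
from geo import *
px=(np.array([[229,304],[408,286]])+.5)/6-.5+[280,170]
def ends(v):
    c,s=np.cos(v[2]),np.sin(v[2])
    L=[[v[0]+k*c,v[1]+k*s,.018+(.07-v[1])*.141+.012] for k in(-.05,.05)]
    return place(PL,L)
r=least_squares(lambda v:(proj(ends(v),'side')-px).ravel(),[0,-.06,0])
print(r.x,np.abs(r.fun).max());C=ends(r.x).mean(0);print(C)
yaw=PL[2]+r.x[2]
# tool tilted to the plate normal; TCP 7 mm below the axis along the tool
n=R.from_euler('xyz',[np.pi,0,yaw])*R.from_rotvec([.14,0,0])
for sg in(.14,-.14):
    print(sg,R.from_euler('xyz',[np.pi+sg,0,yaw]).apply([0,0,1]))
def tcp(d): return C+d*R.from_euler('xyz',[np.pi+.14,0,yaw]).apply([0,0,1])
for d in(-.08,.007): print(tcp(d)); go((*tcp(d),yaw,.14)) ; go((*tcp(d),yaw,-.14))
E
```

```text
[ 0.00147072 -0.04006598 -0.06659094] 0.493387051237562
[ 0.56162089 -0.06317256  0.0455193 ]
0.14 [ 0.01880755  0.13826987 -0.990216  ]
-0.14 [-0.01880755 -0.13826987 -0.990216  ]
[ 0.56011629 -0.07423415  0.12473658]
[0.12, -4.87, 5.88] [0.14, 0.005, 0.066] rows 1.2
[0.12, -4.87, 5.88] [-0.14, -0.005, 0.066] rows 1.2
[ 0.56175254 -0.06220467  0.03858779]
[0.2, -6.08, 14.49] [0.14, 0.005, 0.066] rows 2.5
[0.2, -6.08, 14.49] [-0.14, -0.005, 0.066] rows 2.5
```

```bash
python3 - <<'E'
from geo import *
C=np.array([.5616,-.0632,.0455]);yaw=-.1
a=R.from_euler('xyz',[np.pi-.14,0,yaw]).apply([0,0,1])
for d in(-.06,.007): go((*(C+d*a),yaw,-.14))
E
```

```text
[0.22, -6.82, 7.86] [-0.14, -0.002, 0.031] rows 1.7
[0.19, -5.88, 14.5] [-0.14, -0.002, 0.031] rows 2.5
```

```bash
python3 -m creep '[[[6,0.1,-4,3,-0.07,0,0.03],[6,0.2,-6.8,7,-0.14,0,0.03],[6,0.2,-6.8,7.9,-0.14,0,0.03],[6,0.2,-6.8,7.9,-0.14,0,0.03],[6,0.2,-6.4,11,-0.14,0,0.03],[6,0.2,-6.1,13,-0.14,0,0.03],[6,0.2,-5.9,14,-0.14,0,0.03],[6,0.2,-5.9,14.4,-0.14,0,0.03],[6,0.2,-5.9,14.4,-0.14,0,0.03]]]'
python3 - <<'E'
import cv2
from station import *
f=grab_frame('side')
cv2.imwrite('pics/g.png',cv2.resize(f[180:270,290:380],(600,600),interpolation=cv2.INTER_CUBIC))
E
```

```text
t: 16.12
eef_pos: [0.5622, -0.0642, 0.0402]
ee_rot: [3.002, -0.003, -0.099]
force: [-0.1, -0.1, 0.2]
width: 0.0603
gripper_force: 0.0
```

View pics/g.png

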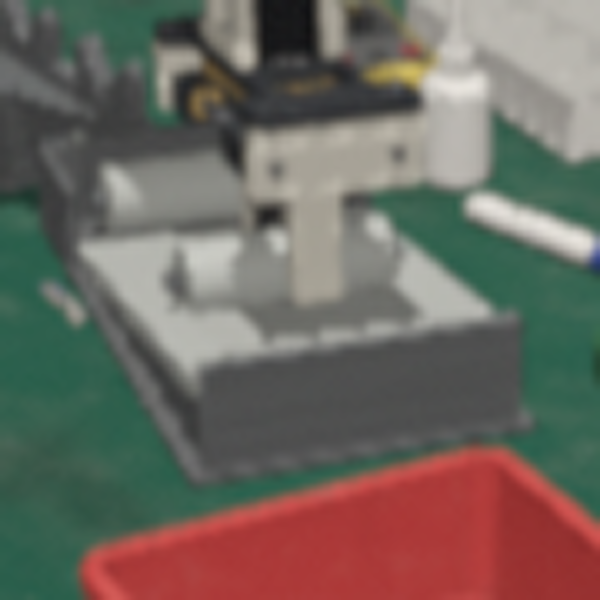

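The fingers straddle the roller near its middle, the near finger's tip at about (315,300). I close them and lift a little.

```bash
python3 -m creep '[[[2.8,0,0,0.1,0,0,0],[2.4,0,0,0.1,0,0,0],[2.4,0,0,0.1,0,0,0],[2.4,0,0,0.1,0,0,0],[2.4,0,0,0.1,0,0,0],[2.4,0,0,0.1,0,0,0],[2.4,0,0,-3,0,0,0],[2.4,0,0,-7,0,0,0],[2.4,0,0,-11,0,0,0],[2.4,0,0,-11,0,0,0]]]' 35
python3 -c "
from geo import *
go((.475,-.368,.16,.11),(.475,-.368,.05,.11))"
```

```text
t: 17.42
eef_pos: [0.5647, -0.0478, 0.151]
ee_rot: [3.004, -0.007, -0.098]
force: [-0.4, 0.3, -4.4]
width: 0.0351
gripper_force: 34.8
[-5.79, 32.56, 3.56] [0.138, 0.007, -0.208] rows 5.3
[-5.87, 31.05, 14.46] [0.138, 0.007, -0.208] rows 5.6
```

```bash
python3 - <<'E'
from geo import *
for n,x in(('top',None),('side',None)):
    L=[[.095,.075,.065],[-.095,.075,.065],[.095,-.075,.065],[-.095,-.075,.065]]
    im=cv2.imread(f'pics/a_{n}.png');h=cv2.cvtColor(im,cv2.COLOR_BGR2HSV)
    m=(((h[...,0]<8)|(h[...,0]>172))&(h[...,1]>130)&(h[...,2]>70)).astype(np.uint8)
    _,lab,st,ce=cv2.connectedComponentsWithStats(m);i=[k for k in range(1,len(st)) if st[k,4]>400]
    print(n,[(st[k].tolist()) for k in i])
    print(proj(place(BI,L),n).round(1).tolist(),proj(place(BI,[[0,0,.065]]),n).round(1))
E
```

```text
top [[414, 203, 48, 56, 2230]]
[[412.8, 202.7], [416.2, 259.3], [457.1, 202.2], [461.8, 258.8]] [[437.  230.3]]
side [[302, 247, 92, 65, 3726]]
[[362.6, 244.9], [298.5, 262.4], [395.1, 271.4], [325.4, 293.0]] [[345.7 266.8]]
```

```bash
python3 -m creep '[[[2.4,-1,5,0.5,0.03,0,-0.04],[2.4,-2,10,1,0.06,0,-0.08],[2.4,-3,15,1.5,0.1,0,-0.12],[2.4,-4,20,2,0.138,0,-0.16],[2.4,-5,26,3,0.138,0,-0.208],[2.4,-5.8,32.5,3.6,0.138,0,-0.208],[2.4,-5.8,32.5,3.6,0.138,0,-0.208],[2.4,-5.8,32.5,3.6,0.138,0,-0.208],[2.4,-5.8,31.8,8,0.138,0,-0.208],[2.4,-5.8,31.3,12,0.138,0,-0.208],[2.4,-5.9,31,14.5,0.138,0,-0.208],[2.4,-5.9,30.8,15.8,0.138,0,-0.208],[2.4,-5.9,30.8,15.8,0.138,0,-0.208]]]'
```

```text
t: 19.05
eef_pos: [0.4722, -0.3674, 0.0342]
ee_rot: [-3.141, 0.014, 0.11]
force: [-0.7, 0.2, -3.3]
width: 0.0349
gripper_force: 34.8
```

```bash
python3 -m creep '[[[4.8,0,0,0,0,0,0],[4.8,0,0,0,0,0,0],[4.8,0,0,0,0,0,0],[4.8,0,0,-4,0,0,0],[4.8,0,0,-9,0,0,0],[4.8,0,0,-14,0,0,0],[4.8,0,0,-18,0,0,0],[4.8,-3,12,-18,0,0,0],[4.8,-3,12,-18,0,0,0],[4.8,-3,12,-18,0,0,0],[4.8,-3,12,-18,0,0,0],[4.8,-3,12,-18,0,0,0]]]'
python3 - <<'E'
import cv2
from station import *
s=grab_frame('side')[150:325,250:420];t=grab_frame('top')[150:325,300:470]
cv2.imwrite('pics/h.png',cv2.resize(cv2.hconcat([s,t]),(796,410),interpolation=cv2.INTER_CUBIC))
E
```

```text
t: 20.55
eef_pos: [0.4579, -0.4898, 0.2157]
ee_rot: [3.141, 0.012, 0.109]
force: [0.2, 0.2, -0.9]
width: 0.0481
gripper_force: 0.0
```

View pics/h.png

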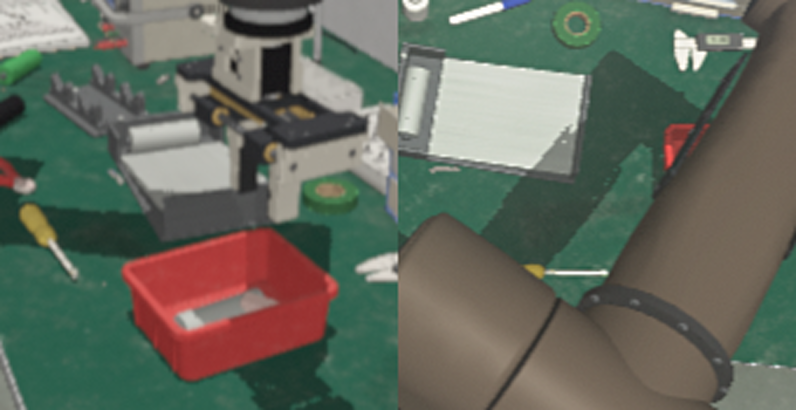

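The side view shows the worn roller lying in the red bin at about (230,308). The good one is across the trough, at (162,135) in the side view and (415,100) in the top view. The bystanders have not moved.

```bash
python3 -c "
from station import *
print(job_done())"
```

```text
the job is handed in; nothing more can be done
None
```

Both rollers are roll-tested and the job is handed in at about 21 s: the first one rolled down and stays in the trough as good, the second stopped on the plate as worn and is in the red bin.

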